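# Check a candle collar on the sizing cone

### The job

One of the three loose brass candle collars is the middle size, for the shop's rod candles: it is the one that stops on the middle step of the dark wooden sizing cone (the step marked by two pale lines). Slide that collar down over the cone until it stops, so that it sits fully down and level on the middle step, and let go of it. Leave the other two collars where they stand.

Things in the scene. Friction and masses are not known exactly. Their poses are not given: they have to be found in the camera images.
- collar_middle_centre (a point): Centre (half-way up, on the axis) of the middle-sized brass collar, a plain open ring flat on the table: 54 mm outside diameter, 42 mm bore, 24 mm high, 0.08 to 0.17 kg; z is the bore's axis. The three collars differ only in diameter; any may stand in any of three places. It clears the cone's top step by 5 mm all round and has 3 mm play when seated.
- collar_small_centre (a point): Centre of the small brass collar, same form: 39 mm outside diameter, 27.6 mm bore, 24 mm high. It would stop on the cone's top step. To be left alone.
- collar_large_centre (a point): Centre of the large brass collar, same form: 68 mm outside diameter, 57 mm bore, 24 mm high. It would drop to the cone's lowest step. To be left alone.
- middle_step (a point): On the axis of the fixed, upright, dark wooden cone, level with its middle step, 44 mm above the table; z up. Foot 96 mm in diameter, 14 mm high; then diameter 54 to 50 up to this step; 36 to 32 up to the top step 22 mm above this point; tip 23 to 9, ending 46 mm above this point. One, two, three pale lines mark the steps from the bottom up. Seated, the middle collar's centre lies 12 mm above.
There are look-alikes about, which are no part of the job. Leave any purple look-alike of the part that bears collar_middle_centre alone. Leave any orange look-alike of the part that bears middle_step alone.

How it is judged:
At the end, for the whole second after the job is handed in: The middle collar rests on the cone's middle step: its centre within 10 mm of the cone's axis and 7 to 17 mm above the step (12 mm when seated), level within 10 degrees, released. The small and the large collar are within 20 mm of where they stood (horizontal distance between collar_middle_centre and middle_step below 0.01 m and z of collar_middle_centre in the frame of middle_step between 0.007 and 0.017 m and angle between collar_middle_centre's own z axis and vertical below 0.175 rad and distance of each of collar_small_centre, collar_large_centre from where it was at the start of the episode below 0.02 m); the robot touches nothing.
It fails at once if the small or the large collar is moved by more than 30 mm (distance of any of collar_small_centre, collar_large_centre from where it was at the start of the episode above 0.03 m).
It also fails if it takes over 42 s, if anything falls off the work surface, if the arm or the gripper's body presses on something with over 40 N, if the wrist force passes 120 N, or if a joint passes its speed limit or range.

### The arm

A 6-joint arm with a two-finger parallel gripper is mounted at the origin on a cart in front of the work surface, level with it; the furniture and walls round the work are solid. World frame = base frame: x ahead of the robot, y to its left, z up, the work surface at z = 0. Lengths are in m, angles in rad, forces in N, time in s.
With the tool pointing down it reaches from about 0.25 to 0.725 m from the base axis. Payload 4 kg.
Tool frame: the origin (TCP) lies at the very end of the fingers, on their centre line; the grasp point (between the pads) lies 19 mm behind it; z points along the fingers, y is the line along which they close (so a half turn about z gives the same grasp; the last joint's range is limited). The gripper opens to 85 mm and grips with 20 to 120 N. Pads are 22 mm wide; open, the fingers measure 114 mm over their backs; the gripper's body (76 mm by 85 mm) begins 54 mm behind the grasp point. The pads swing forward as they close: fully open they stand 13 mm farther back than shut.
Start: joints at [1.292, 0.241, 0.005, 1.335, 0, 1.571], TCP at [0.138, 0.481, 0.231] pointing down, gripper open.
Joint ranges: [-2.72, 2.72], [-1.05, 1.87], [-1.09, 1.28], [-1.99, 2.15], [-1.42, 1.44], [-3.14, 3.14]. Speed limits (rad/s): [2.79, 2.79, 3.14, 3.14, 3.14, 3.14].

### API

Orientations are given as a unit quaternion [x, y, z, w].
In Python, from workcell import bot, vision, workorder gives the robot as it stands.
- The arm moves only by the shell command python3 -m creep 'ROWS' [OPENING]. ROWS is JSON, a list of rows, each a list of 2 entries, a list of its own where there are three numbers: the shift along the tool's x, y, z in mm, then the turn, a rotation vector about the tool's x, y, z in rad. In form: [[[dx, dy, dz], [wx, wy, wz]], ...]. A call has 1 to 12 rows; each row shifts and turns the commanded pose from where the row before left it, along the tool's axes as they then stand; what a row does not reach is not made up. A row lasts 1/8 s, in which the tool goes at most 62.5 mm and 10.7 degrees, less where a joint would pass 70% of its speed; a pose out of reach is approached as far as the arm can. A call is refused whole if a number of a shift passes 62.5 or a number of a turn 0.188, either way. A call with a gripper value outside its range is refused whole. OPENING is the finger opening in mm, from 0 to 85.4, set as the call begins (- or left out, the last holds). The fingers move at their own pace and stop on an object; the grip force is fixed at half the most. Time passes only in rows, so rows that do not move let the fingers close. It gives the time, the measured TCP pose, the force, the opening and the grip force at its end, in the units of the state.
- bot.get_obs(): the state, without advancing time (a new reading comes with each control period).
- vision.camera(name): name is "side" or "top" or "wrist"; returns a dict with "image" (384x512x3 uint8, blue, green, red), "z_map" (384x512 float32, m along the optical axis (not along the pixel's ray), 0 where there is no reading), "K" (3x3 intrinsics, pixels), "rvec" (rotation vector, rad) and "tvec" (3), from world to camera coordinates, as OpenCV has them; the wrist camera has in their place "tool_from_camera" (4x4, takes a point from camera to tool coordinates, whose origin is the TCP and whose axes are the flange's). Camera axes: x right, y down, z forward; pixel columns grow to the right and rows downward; lengths in m; the calibration is good to about 2 mm. The wrist camera is an equidistant fisheye: a pixel r from the principal point sees the ray r / f radians off the axis. A picture is of the moment at which its call begins: read the wrist's pose just before it.
- workorder.job_done(): hands the job in; it is judged then, once.
Trained networks look in a picture, given as the dict that the camera call returned (one of the last four; its "shot" number tells which), for a name from the list of things; names that differ only in an ending like _2 or _b are one class to them, and where a whole thing is asked for, a point or a joint stands for the part that bears it (a point fixed in the world has none). Each returns a list of dicts, best first, with "score" (0 to 1); they miss things now and then, are a little off and sometimes report something else, mostly with a low value. They report only what shows in the picture. A call takes as long as a camera call. They do not tell look-alikes from the thing itself.
- vision.spot_in(picture, query): "position" ([column, row] in pixels, amid what is visible of it).
- vision.place_of(picture, query): "position" ([column, row] in pixels: a listed point, or the origin of a listed thing).
The state is a dict: "clock": time; "joint_pos": joint angles; "joint_vel": joint speeds; "tau": joint torques, N m; "eef_pos": TCP position; "tool_rot": TCP orientation; "ft_force": force on the tool from outside, world axes, zero at the start; "ft_torque": the same for the moment, N m; "grip_width": finger opening in m; "grasp_force": force on a finger pad.
Only numpy, scipy, OpenCV 4.12 (cv2) and the standard library are available. Lean on these libraries where they do the work, as an engineer would, in place of code of your own. Each camera call takes 0.05 s, during which the arm holds its last target. There are 200 camera calls.

## Working session

There is one attempt and no reset: what is moved stays moved. The work goes in short steps, Python scripts to look and compute and a shell command to move; the robot and the scene stay as the last step left them, time stands still between calls to the robot, and variables do not carry over. Pictures are saved under pics/ and viewed, at most 10 in all, crops included, and the job is handed in when it is done.

```bash
ls; mkdir -p pics; cat > h.py <<'E'
import numpy as np, cv2
from workcell import bot, vision, workorder
def world(p,u,v,z=None):
    K=p["K"];R=cv2.Rodrigues(np.array(p["rvec"],float))[0];t=np.array(p["tvec"],float).ravel()
    ray=np.linalg.inv(K)@[u,v,1.]
    c=-R.T@t; d=R.T@ray
    if z is None: s=p["z_map"][int(round(v)),int(round(u))]
    else: s=(z-c[2])/d[2]
    return c+s*d
def cloud(p):
    K=p["K"];R=cv2.Rodrigues(np.array(p["rvec"],float))[0];t=np.array(p["tvec"],float).ravel()
    v,u=np.mgrid[:384,:512]; Z=p["z_map"]
    c=np.stack([(u-K[0,2])/K[0,0]*Z,(v-K[1,2])/K[1,1]*Z,Z],-1)
    w=(c-t)@R; w[Z==0]=np.nan
    return w
E
python3 - <<'E'
from h import *
ims=[]
for n in("top","side"):
    p=vision.camera(n); ims.append(p["image"]); cv2.imwrite(f"pics/{n}0.png",p["image"])
    for q in("collar_middle_centre","collar_small_centre","collar_large_centre","middle_step"):
        for d in vision.place_of(p,q)[:4]:
            u,v=d["position"]
            print(n,q,round(d["score"],2),np.round([u,v]),np.round(world(p,u,v,.044 if 'step' in q else .012),3))
print(bot.get_obs())
E
```

```text
pics
top collar_middle_centre 0.59 [343. 237.] [ 0.362 -0.233  0.012]
top collar_middle_centre 0.58 [315. 197.] [ 0.472 -0.157  0.012]
top collar_middle_centre 0.48 [354. 204.] [ 0.455 -0.267  0.012]
top collar_small_centre 0.59 [283. 197.] [ 0.473 -0.067  0.012]
top collar_large_centre 0.75 [306. 145.] [ 0.622 -0.132  0.012]
top collar_large_centre 0.26 [352. 206.] [ 0.449 -0.261  0.012]
top middle_step 0.64 [271. 236.] [ 0.363 -0.034  0.044]
top middle_step 0.55 [194. 202.] [0.455 0.177 0.044]
top middle_step 0.49 [352. 202.] [ 0.456 -0.254  0.044]
side collar_middle_centre 0.63 [285. 143.] [ 0.459 -0.259  0.012]
side collar_middle_centre 0.59 [316. 146.] [ 0.372 -0.248  0.012]
side collar_small_centre 0.49 [279. 187.] [ 0.472 -0.059  0.012]
side collar_large_centre 0.9 [220. 162.] [ 0.627 -0.157  0.012]
side middle_step 0.91 [281. 247.] [0.465 0.166 0.044]
side middle_step 0.73 [327. 178.] [ 0.361 -0.056  0.044]
{'clock': 0.5, 'joint_pos': array([1.29196807e+00, 2.40622615e-01, 4.98219610e-03, 1.33524930e+00,
       1.28457019e-07, 1.57076834e+00]), 'joint_vel': array([-0.00120455, -0.00124464, -0.00054786,  0.00072989,  0.00075447,
       -0.00019575]), 'tau': array([ 5.89390220e-05, -3.71857345e+01,  2.52461797e+01,  2.66164825e-03,
        9.13035160e-05, -1.76840846e-06]), 'eef_pos': array([0.13760654, 0.48066103, 0.23128835]), 'tool_rot': array([ 1.38949094e-01,  9.90299524e-01, -4.62342113e-05, -6.55330753e-06]), 'ft_force': array([-0.43128444,  0.77093443,  0.4361673 ]), 'ft_torque': array([-0.01702844,  0.00730016, -0.01192872]), 'grasp_force': 0.0, 'grip_width': 0.08563087260100934}
```

View pics/top0.png

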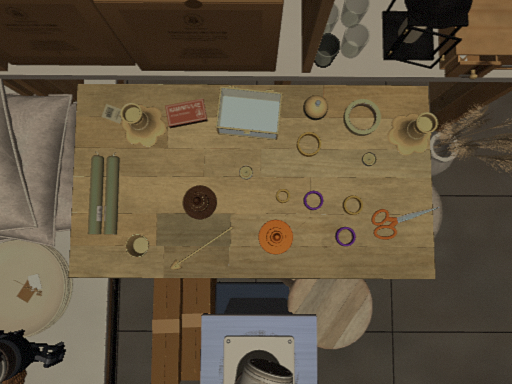

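View pics/side0.png

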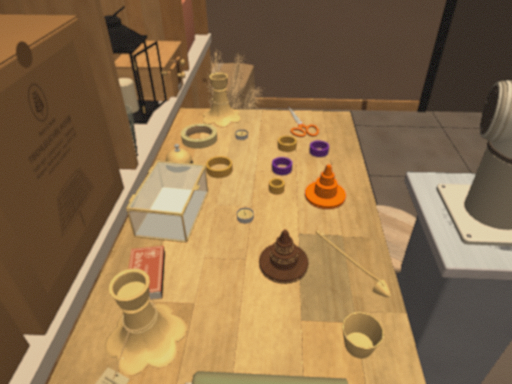

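The top view shows a dark cone at (200,202) and an orange look-alike at (276,237). There are brass rings at (308,145) large, (282,196) small and (352,205) mid-sized, plus purple look-alikes at (313,200) and (345,237). The ring at (352,205) fits best, so I'll measure the sizes and confirm in a crop.

```bash
python3 - <<'E'
from h import *
from scipy.optimize import least_squares
def fit(xy):
    r=least_squares(lambda q:np.hypot(xy[:,0]-q[0],xy[:,1]-q[1])-q[2],[*xy.mean(0),.025],loss='soft_l1',f_scale=.002);return np.round(r.x,4)
for n,c in (("top",dict(mid=(352,205),small=(282,196),large=(308,145),purple=(345,237))),("side",dict(mid=(287,143),small=(276,186),large=(219,167),purple=(318,149)))):
    p=vision.camera(n); W=cloud(p); v,u=np.mgrid[:384,:512]
    for k,(a,b) in c.items():
        m=(np.hypot(u-a,v-b)<20)
        P=W[m]; 
        top=P[(P[:,2]>.017)&(P[:,2]<.03)]
        print(n,k,len(top),"top-ring centre/r",fit(top[:,:2]) if len(top)>5 else None, np.round(np.nanpercentile(P[:,2],[2,50,99]),3), "span",np.round(np.ptp(top[:,:2],0),3))
    a,b=(200,202) if n=="top" else (284,255)
    P=W[(np.hypot(u-a,v-b)<32)]
    for lo,hi in((.008,.02),(.03,.05),(.05,.07),(.07,.1)):
        t=P[(P[:,2]>lo)&(P[:,2]<hi)]
        if len(t)>3: print(n,"cone",lo,len(t),np.round(t.mean(0),4),"mid",np.round((t.min(0)+t.max(0))/2,4),np.round(np.ptp(t,0),3))
    if n=="top": cv2.imwrite("pics/crop.png",cv2.resize(p["image"][125:260,265:385],None,fx=4,fy=4,interpolation=cv2.INTER_CUBIC))
E
```

```text
top mid 127 top-ring centre/r [ 0.4515 -0.2598  0.024 ] [-0.005  0.001  0.027] span [0.053 0.052]
top small 77 top-ring centre/r [ 0.4762 -0.065   0.0165] [-0.005  0.     0.026] span [0.037 0.036]
top large 151 top-ring centre/r [ 0.6233 -0.1385  0.031 ] [-0.005  0.001  0.027] span [0.067 0.066]
top purple 124 top-ring centre/r [ 0.3646 -0.2375  0.0238] [-0.005  0.001  0.027] span [0.049 0.053]
top cone 0.008 600 [0.4576 0.1658 0.0142] mid [0.4592 0.1866 0.014 ] [0.093 0.133 0.012]
top cone 0.03 155 [0.4567 0.1643 0.0435] mid [0.4583 0.1671 0.0397] [0.05  0.049 0.019]
top cone 0.05 84 [0.457  0.1664 0.064 ] mid [0.4575 0.1707 0.0601] [0.033 0.039 0.02 ]
top cone 0.07 48 [0.4569 0.1657 0.0824] mid [0.4573 0.1664 0.082 ] [0.018 0.018 0.024]
side mid 167 top-ring centre/r [ 0.4055 -0.2112  0.0694] [-0.003 -0.     0.024] span [0.056 0.133]
side small 146 top-ring centre/r [ 0.4039 -0.081   0.0787] [-0.003 -0.     0.024] span [0.04  0.091]
side large 175 top-ring centre/r [ 0.6245 -0.1355  0.0312] [-0.003  0.     0.079] span [0.066 0.122]
side purple 129 top-ring centre/r [ 0.3655 -0.2343  0.0239] [-0.003 -0.     0.025] span [0.052 0.052]
side cone 0.008 943 [0.4591 0.1855 0.0133] mid [0.4592 0.1737 0.014 ] [0.094 0.089 0.012]
side cone 0.03 338 [0.4591 0.1831 0.041 ] mid [0.4589 0.1741 0.0401] [0.049 0.044 0.019]
side cone 0.05 215 [0.4592 0.1791 0.0612] mid [0.4595 0.1732 0.0598] [0.033 0.029 0.02 ]
side cone 0.07 114 [0.459  0.1739 0.0804] mid [0.4592 0.1724 0.0805] [0.02  0.016 0.02 ]
```

View pics/crop.png

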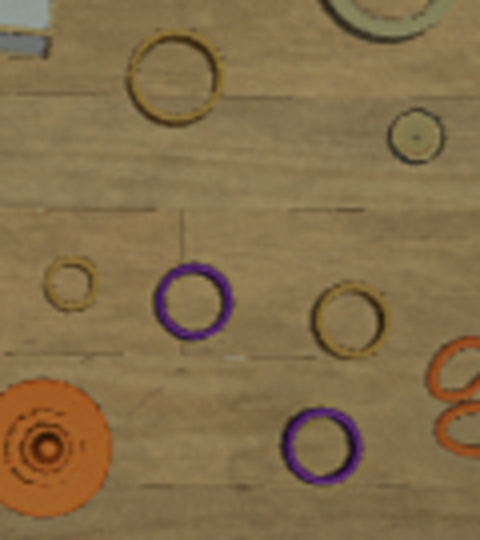

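The crop confirms the choice. The brass ring at top-view (352,205) measures 53 mm across, which is the middle size. The small one is 37 mm, the large one 67 mm, and the other 53 mm rings are purple. I'll swing around the base to stand over it with the grip radial, since both fingers clear the neighbours that way.

```bash
python3 -m creep '[[[-57.7,-2,4],[0,0,0.113]],[[-57.7,-2,4],[0,0,0.113]],[[-57.7,-2,4],[0,0,0.113]],[[-57.7,-2,4],[0,0,0.113]],[[-57.7,-2,4],[0,0,0.113]],[[-57.7,-2,4],[0,0,0.113]],[[-57.7,-2,4],[0,0,0.113]],[[-57.7,-2,4],[0,0,0.113]]]' 76
python3 -m creep '[[[-57.7,-2,4],[0,0,0.113]],[[-57.7,-2,4],[0,0,0.113]],[[-57.7,-2,4],[0,0,0.113]],[[-57.7,-2,4],[0,0,0.113]],[[-57.7,-2,4],[0,0,0.113]],[[-57.7,-2,4],[0,0,0.113]],[[-57.7,-2,4],[0,0,0.113]],[[-57.7,-2,4],[0,0,0.113]],[[0,0,0],[0,0,0]],[[0,0,0],[0,0,0]]]'
cat >> h.py <<'E'
from scipy.spatial.transform import Rotation as Ro
def wrist():
    o=bot.get_obs(); p=vision.camera("wrist")
    T=np.eye(4);T[:3,:3]=Ro.from_quat(o["tool_rot"]).as_matrix();T[:3,3]=o["eef_pos"]
    M=T@np.array(p["tool_from_camera"]); K=p["K"]
    def rays(u,v):
        x=(np.asarray(u,float)-K[0,2])/K[0,0]; y=(np.asarray(v,float)-K[1,2])/K[1,1]; r=np.hypot(x,y)+1e-9
        return np.stack([np.sin(r)*x/r,np.sin(r)*y/r,np.cos(r)],-1)
    def at(u,v,z):
        d=rays(u,v)@M[:3,:3].T; s=(z-M[2,3])/d[...,2:]; return M[:3,3]+s*d
    v,u=np.mgrid[:384,:512]; d=rays(u,v); W=(d/d[...,2:]*p["z_map"][...,None])@M[:3,:3].T+M[:3,3]
    W[(p["z_map"]==0)|(d[...,2]<.15)]=np.nan
    return o,p,at,W,T
E
python3 - <<'E'
from h import *
o,p,at,W,T=wrist(); cv2.imwrite("pics/w1.png",p["image"])
print(o["eef_pos"],Ro.from_quat(o["tool_rot"]).as_matrix().round(3).tolist(),o["joint_pos"].round(2))
for d in vision.place_of(p,"collar_middle_centre")[:4]: print(d["score"],d["position"],at(*d["position"],.012))
P=W.reshape(-1,3); t=P[(abs(P[:,2]-.0235)<.006)&(np.hypot(P[:,0]-.452,P[:,1]+.258)<.04)]
if len(t): print(len(t),(t.min(0)+t.max(0))/2,np.ptp(t,0))
E
```

```text
clock: 1.6
eef_pos: [0.4778, 0.1884, 0.1992]
tool_rot: [0.559, 0.829, 0.0, 0.0]
ft_force: [0.9, -0.1, 0.3]
grip_width: 0.076
grasp_force: 0.0
clock: 2.85
eef_pos: [0.4577, -0.2561, 0.1673]
tool_rot: [0.864, 0.503, 0.0, -0.0]
ft_force: [0.3, 1.0, 0.8]
grip_width: 0.0759
grasp_force: 0.0
[ 0.45772505 -0.25612861  0.1673271 ] [[0.494, 0.87, 0.0], [0.87, -0.494, 0.0], [0.001, -0.0, -1.0]] [-0.51  0.32 -0.05  1.2   0.    1.58]
0.87 [251.7, 182.1] [ 0.45148567 -0.26009333  0.012     ]
0.69 [175.3, 201.9] [ 0.36790624 -0.23815235  0.012     ]
948 [ 0.453488   -0.26045444  0.02191437] [0.05324882 0.0530677  0.00873337]
```

View pics/w1.png

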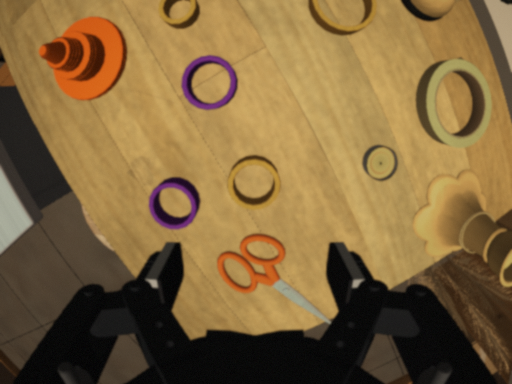

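The wrist view shows the middle collar at (252,182). The purple look-alike is at (175,202) and the scissors lie below, both clear of the fingers. All three cameras agree on the collar to about 2 mm, so I'll centre over it and go down.

```bash
python3 -m creep '[[[-6,-2.5,25],[0,0,0]],[[0,0,40],[0,0,0]],[[0,0,40],[0,0,0]],[[0,0,30],[0,0,0]],[[0,0,20],[0,0,0]],[[0,0,6],[0,0,0]],[[0,0,3],[0,0,0]],[[0,0,0],[0,0,0]],[[0,0,0],[0,0,0]]]'
python3 - <<'E'
from h import *
o,p,at,W,T=wrist(); cv2.imwrite("pics/w2.png",p["image"]); print(o["eef_pos"],o["ft_force"])
E
```

```text
clock: 4.08
eef_pos: [0.4533, -0.2605, 0.0042]
tool_rot: [0.864, 0.503, 0.0, 0.001]
ft_force: [-0.1, -0.3, -0.2]
grip_width: 0.076
grasp_force: 0.0
[ 0.45332488 -0.26045761  0.0042009 ] [-0.05034813 -0.29832201 -0.18797425]
```

View pics/w2.png

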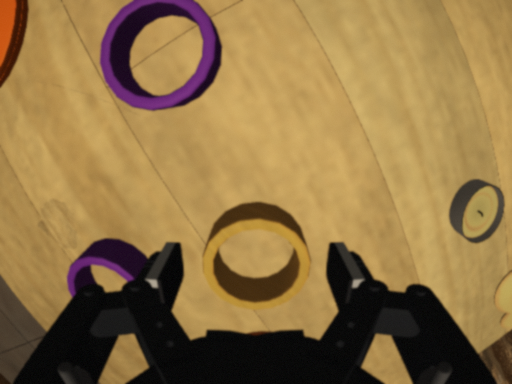

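The ring sits centred between the pads at (256,258), and the purple ring at (108,265) is clear of the left finger. Closing.

```bash
python3 -m creep '[[[0,0,0],[0,0,0]],[[0,0,0],[0,0,0]],[[0,0,0],[0,0,0]],[[0,0,0],[0,0,0]],[[0,0,0],[0,0,0]]]' 40
python3 -m creep '[[[0,0,-15],[0,0,0]],[[0,0,-35],[0,0,0]],[[0,0,-50],[0,0,0]],[[0,0,-50],[0,0,0]],[[0,0,0],[0,0,0]]]'
python3 - <<'E'
from h import *
o,p,at,W,T=wrist(); cv2.imwrite("pics/w3.png",p["image"]); print(o["eef_pos"],o["ft_force"],o["grip_width"])
L=((W-T[:3,3])@T[:3,:3]).reshape(-1,3)
t=L[(abs(L[:,0])<.04)&(abs(L[:,1])<.026)&(L[:,2]>-.03)&(L[:,2]<.03)]
print(len(t),np.round(np.nanpercentile(t,[1,10,50,90,99],axis=0),4))
E
```

```text
clock: 4.75
eef_pos: [0.4529, -0.2605, 0.0045]
tool_rot: [0.864, 0.503, 0.0, 0.001]
ft_force: [-1.5, 0.8, 7.0]
grip_width: 0.0523
grasp_force: 61.5
clock: 5.38
eef_pos: [0.4555, -0.2619, 0.1588]
tool_rot: [0.864, 0.503, 0.003, 0.005]
ft_force: [-0.3, 0.2, -1.8]
grip_width: 0.0523
grasp_force: 63.0
[ 0.45554026 -0.26191582  0.15876776] [-0.25079331  0.16598017 -1.81462488] 0.052322462258612534
6580 [[-0.0239 -0.025  -0.0265]
 [-0.0204 -0.0205 -0.0199]
 [-0.001   0.0008 -0.0174]
 [ 0.0252  0.0209 -0.0015]
 [ 0.0267  0.0258  0.0029]]
```

View pics/w3.png

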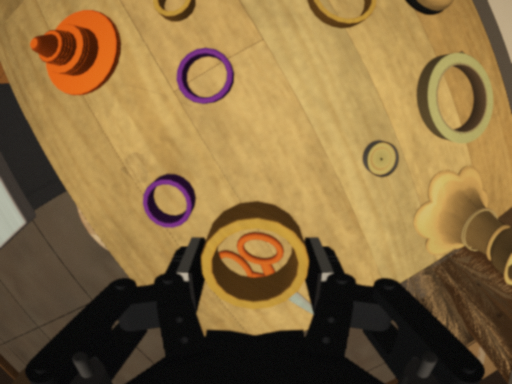

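The collar is held level between the pads, at (255,262), with its bore axis about 1 mm from the TCP. I'll swing to one row short of the cone and measure it with the wrist camera.

```bash
python3 -m creep '[[[40,-7,0],[0,0,-0.079]],[[55,-8,0],[0,0,-0.109]],[[55,-8,0],[0,0,-0.109]],[[55,-8,0],[0,0,-0.109]],[[55,-8,0],[0,0,-0.109]],[[55,-8,0],[0,0,-0.109]],[[40,-7,0],[0,0,-0.109]],[[0,0,0],[0,0,0]],[[0,0,0],[0,0,0]],[[0,0,0],[0,0,0]]]'
python3 - <<'E'
from h import *
o,p,at,W,T=wrist(); cv2.imwrite("pics/w4.png",p["image"]); print(o["eef_pos"],T[:3,:3].round(3).tolist())
for d in vision.place_of(p,"middle_step")[:3]: print(d["score"],d["position"],at(*d["position"],.044))
P=W.reshape(-1,3); P=P[np.hypot(P[:,0]-.458,P[:,1]-.168)<.055]
for lo,hi in((.011,.017),(.03,.045),(.05,.07),(.07,.1)):
    t=P[(P[:,2]>lo)&(P[:,2]<hi)]
    if len(t)>3: print("cone",lo,len(t),"mid",np.round((t.min(0)+t.max(0))/2,4),np.round(np.ptp(t,0),3))
L=((W-T[:3,3])@T[:3,:3]).reshape(-1,3)
t=L[(abs(L[:,0])<.04)&(abs(L[:,1])<.022)&(abs(L[:,2]+.0195)<.004)]
from scipy.optimize import least_squares
print("collar top rim in tool, cx,cy,r",least_squares(lambda q:np.hypot(t[:,0]-q[0],t[:,1]-q[1])-q[2],[0,0,.024],loss='soft_l1',f_scale=.002).x.round(4),t.min(0),t.max(0))
E
```

```text
clock: 6.68
eef_pos: [0.4753, 0.0898, 0.1528]
tool_rot: [0.627, 0.779, -0.001, -0.0]
ft_force: [0.2, 0.2, -0.7]
grip_width: 0.0525
grasp_force: 62.9
[0.47532902 0.08984995 0.15277908] [[-0.213, 0.977, -0.001], [0.977, 0.213, -0.0], [-0.0, -0.001, -1.0]]
0.98 [129.1, 283.1] [ 0.36288759 -0.04460866  0.044     ]
0.68 [260.6, 97.2] [0.46249148 0.16968665 0.044     ]
cone 0.011 4969 mid [0.4597 0.1679 0.0137] [0.095 0.095 0.005]
cone 0.03 1293 mid [0.4598 0.168  0.0413] [0.051 0.052 0.007]
cone 0.05 780 mid [0.4599 0.168  0.0601] [0.034 0.034 0.02 ]
cone 0.07 622 mid [0.4598 0.1675 0.0808] [0.021 0.021 0.022]
collar top rim in tool, cx,cy,r [ 0.0018 -0.0004  0.0233] [-0.02572307 -0.02199784 -0.02156896] [ 0.02753619  0.02199113 -0.01550092]
```

View pics/w4.png

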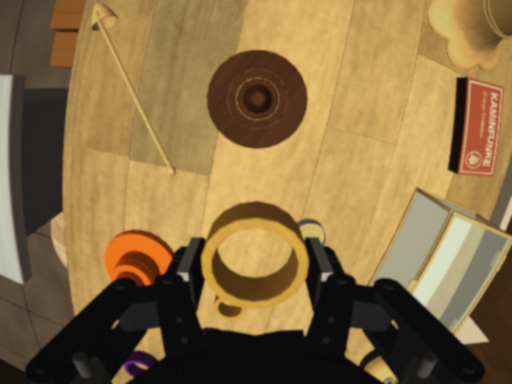

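The dark cone is at (258,98), and its four levels agree on an axis at (0.4598, 0.168) with the diameters given. The collar is still level in the grip. I'll move over the axis and partly down, keeping the collar above the tip.

```bash
python3 -m creep '[[[20,0.5,0],[0,0,0]],[[35,0.5,0],[0,0,0]],[[23.5,0.5,10],[0,0,0]],[[0,0,20],[0,0,0]],[[0,0,10],[0,0,0]],[[0,0,0],[0,0,0]],[[0,0,0],[0,0,0]]]'
python3 - <<'E'
from h import *
o,p,at,W,T=wrist(); cv2.imwrite("pics/w5.png",p["image"][130:350,130:390].repeat(2,0).repeat(2,1)); print(o["eef_pos"],T[:3,:3].round(3).tolist())
c=o["eef_pos"]+T[:3,:3]@[.001,0,-.0075]; print("collar",c)
P=W.reshape(-1,3); P=P[np.hypot(P[:,0]-.458,P[:,1]-.168)<.055]
t=P[(P[:,2]>.075)&(P[:,2]<.092)]; print(len(t)); 
if len(t): print("tip mid",np.round((t.min(0)+t.max(0))/2,4),np.round(np.ptp(t,0),3))
d=np.array([.4598,.1679,0])-c; print("to go, tool mm",(T[:3,:3].T@d*1000)[:2].round(1))
E
```

```text
clock: 7.65
eef_pos: [0.4606, 0.1675, 0.1139]
tool_rot: [0.627, 0.779, 0.0, 0.0]
ft_force: [-0.1, -0.1, -0.7]
grip_width: 0.0525
grasp_force: 62.9
[0.460595   0.16754828 0.11386099] [[-0.214, 0.977, 0.001], [0.977, 0.214, 0.0], [0.0, 0.001, -1.0]]
collar [0.46037443 0.16852291 0.12136108]
142
tip mid [0.4603 0.1658 0.0884] [0.013 0.008 0.006]
to go, tool mm [-0.5 -0.8]
```

View pics/w5.png

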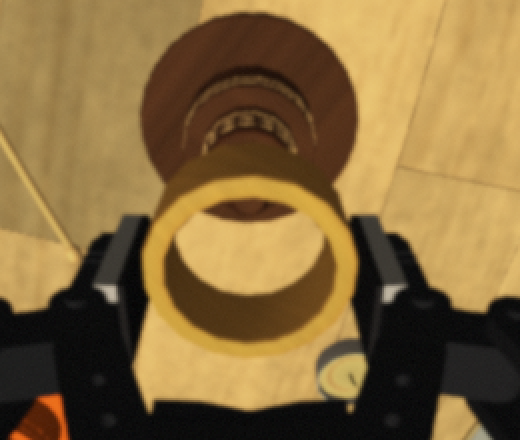

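The collar is centred over the cone, with the tip just showing through the bore and under 1 mm of error left. Going down with a small correction, slower near the step.

```bash
python3 -m creep '[[[-0.5,-0.7,10],[0,0,0]],[[0,0,12],[0,0,0]],[[0,0,12],[0,0,0]],[[0,0,10],[0,0,0]],[[0,0,8],[0,0,0]],[[0,0,6],[0,0,0]],[[0,0,3],[0,0,0]],[[0,0,0],[0,0,0]]]'
python3 -m creep '[[[0,0,2],[0,0,0]],[[0,0,1.5],[0,0,0]],[[0,0,0],[0,0,0]]]'
```

```text
clock: 8.7
eef_pos: [0.4594, 0.1673, 0.0522]
tool_rot: [0.626, 0.78, -0.0, -0.0]
ft_force: [0.4, 0.2, -1.0]
grip_width: 0.0523
grasp_force: 62.9
clock: 9.07
eef_pos: [0.4594, 0.1673, 0.0488]
tool_rot: [0.626, 0.78, 0.0, 0.0]
ft_force: [-1.0, 0.5, -0.6]
grip_width: 0.0522
grasp_force: 62.9
```

```bash
python3 -m creep '[[[0,0,1],[0,0,0]],[[0,0,0],[0,0,0]]]'
python3 -m creep '[[[0,0,0],[0,0,0]],[[0,0,0],[0,0,0]],[[0,0,0],[0,0,0]],[[0,0,0],[0,0,0]],[[0,0,0],[0,0,0]]]' 76
python3 -m creep '[[[0,0,-15],[0,0,0]],[[0,0,-30],[0,0,0]],[[0,0,-40],[0,0,0]],[[-50,0,-20],[0,0,0]],[[-50,0,0],[0,0,0]],[[0,0,0],[0,0,0]],[[0,0,0],[0,0,0]],[[0,0,0],[0,0,0]]]'
python3 - <<'E'
from h import *
from scipy.optimize import least_squares
o,p,at,W,T=wrist(); cv2.imwrite("pics/w6.png",p["image"])
P=W.reshape(-1,3); P=P[np.hypot(P[:,0]-.46,P[:,1]-.168)<.04]
t=P[(P[:,2]>.061)&(P[:,2]<.074)&(np.hypot(P[:,0]-.46,P[:,1]-.168)>.0205)]
print(len(t),"rim mid",np.round((t.min(0)+t.max(0))/2,4),np.ptp(t,0).round(3),"z med",np.median(t[:,2]))
A=np.c_[t[:,:2]-t[:,:2].mean(0),np.ones(len(t))]; print("tilt",np.linalg.lstsq(A,t[:,2],rcond=None)[0][:2].round(3))
E
```

```text
clock: 9.32
eef_pos: [0.4595, 0.1673, 0.0485]
tool_rot: [0.626, 0.78, 0.0, 0.0]
ft_force: [-2.5, -1.2, 5.4]
grip_width: 0.052
grasp_force: 63.5
clock: 9.95
eef_pos: [0.4594, 0.1673, 0.0477]
tool_rot: [0.626, 0.78, -0.0, -0.0]
ft_force: [-0.3, 0.3, -0.5]
grip_width: 0.0761
grasp_force: 0.0
clock: 10.95
eef_pos: [0.4807, 0.0705, 0.1529]
tool_rot: [0.626, 0.78, 0.0, -0.0]
ft_force: [-0.8, 0.3, -0.5]
grip_width: 0.076
grasp_force: 0.0
1505 rim mid [0.4588 0.1676 0.0656] [0.054 0.053 0.009] z med 0.0677808434504861
tilt [ 0.009 -0.004]
```

View pics/w6.png

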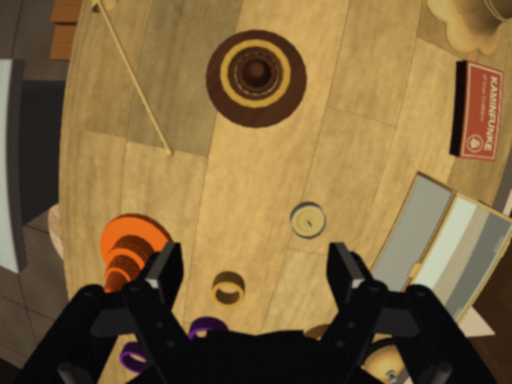

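The collar sits on the cone at (255,70). Its rim is at z = 0.068, as expected when seated, it is level and about 1 mm off the axis, and the gripper is clear. Handing in.

```bash
python3 -c "
from workcell import workorder; print(workorder.job_done())"
```

```text
the job is handed in; nothing more can be done
None
```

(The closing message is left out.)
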